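# Lift out a fragment bin and tip it into the examination tray

## Robot

A 6-joint arm with a two-finger parallel gripper is mounted at the origin on the work surface. World frame = base frame: x ahead of the robot, y to its left, z up, the work surface at z = 0. Lengths are in mm, angles in rad, forces in N, time in s.
With the tool pointing down it reaches from about 375 to 975 mm from the base axis. Payload 3.8 kg.
Tool frame: the origin (TCP) lies midway between the tips of the shut fingers; the grasp point (between the pads) lies behind it (hold_point_z is the x of the grasp point in the tool frame, in mm); x points along the fingers, y is the direction in which the jaws open and shut, and the axes are right-handed (so a half turn about x gives the same grasp; the last joint's range is limited). The gripper opens to 85 mm and grips with 20 to 120 N. Pads are 22 mm wide; open, the fingers measure 114 mm over their backs; the gripper's body (76 mm by 85 mm) begins 54 mm behind the grasp point. The pads swing forward as they close: fully open they stand 13 mm farther back than shut.
Start: joints at [1.153, 0.264, 1.604, -0, 1.274, -0.037], TCP at [250.87, 626.643, 199.38] pointing down, gripper open.
Joint ranges: [-2.63, 2.63], [-0.94, 2.18], [0.31, 2.57], [-1.31, 4.45], [0, 2.66], [-2.55, 2.55]. Speed limits (rad/s): [2.57, 2.57, 3.14, 3.14, 3.14, 3.14].

## Interface

Orientations are given as a unit quaternion [x, y, z, w].
In Python, from workcell import sense, snapshot, job_done, hold_point_z gives the robot as it stands. The module is installed in compiled form; this text tells all that it offers.
- The arm moves only by the tool send_rows, never from a script. Its argument "plan" is a list of rows, each a list of 2 entries, a list of its own where there are three numbers: the shift along the tool's x, y, z in cm, then the turn, a rotation vector about the tool's x, y, z in degrees. In form: [[[x, y, z], [rx, ry, rz]], ...]. A call has 1 to 12 rows; each row is the pose to reach, as a shift and turn from the pose commanded when the call began, along the tool's axes at that moment; what a row does not reach only later rows make up. A row lasts 1/8 s, in which the tool goes at most 62.5 mm and 10.7 degrees, less where a joint would pass 70% of its speed; a pose out of reach is approached as far as the arm can. A call with a gripper value outside its range is refused whole. "gripper" is the closure, from -1 (fully open) to 1 (shut), so that 0 is half open, set as the call begins (left out, the last holds). The fingers move at their own pace and stop on an object; "grip_force" is the grip in N (left out, the last holds). Time passes only in rows, so rows that repeat a pose let the fingers close. It gives the time, the measured TCP pose, the force and the opening at its end, in the units of the state.
- sense(): the state, without advancing time (a new reading comes with each control period).
- snapshot(name): name is "scene" or "top" or "wrist"; returns a dict with "color" (400x640x3 uint8, blue, green, red), "vfov" (degrees; the focal length in pixels is half the picture's height over the tangent of half this angle, whatever the lens; pixels are square), "cx", "cy" (the principal point, pixels), "dist_coeffs" ([k1, k2, p1, p2, k3] as OpenCV has them; the pictures are not rectified), "camera_from_world" (4x4, takes a point from world to camera coordinates). Camera axes: x right, y down, z forward; pixel columns grow to the right and rows downward; lengths in mm; the calibration is good to about 2 mm. A picture is of the moment at which its call begins. There is no depth.
- job_done(): hands the job in, once; it reports no verdict.
The state is a dict: "clock": time; "q": joint angles; "joint_velocities": joint speeds; "effort": joint torques, N m; "eef_pos": TCP position; "ee_rot": TCP orientation; "wrist_force": force on the tool from outside, world axes, zero at the start; "torque": the same for the moment, N m; "grip_width": finger opening in mm.
Only numpy, scipy, OpenCV 4.12 (cv2) and the standard library are available. Lean on these libraries where they do the work, as an engineer would, in place of code of your own. Each camera call takes 0.05 s, during which the arm holds its last target. There are 200 camera calls.

## Task

Grip the insert bin that holds the short turned column by its upright tab, lift it straight out of the sloping organiser with the column still inside, and tip it low over the open examination tray so that the column rolls gently out into the tray. Then stand the empty bin upright on the table, clear of the tray and the organiser. Do not touch the column with the gripper, and leave the other bins and the things lying around where they are.

Things in the scene. Friction and masses are not known exactly. Their poses are not given: they have to be found in the camera images.
- bin: Insert bin to empty: the one of three alike white open bins that holds the turned column. 120 mm along x, 80 mm along y, 48 mm high, floor and side walls 4 mm, about 0.16 kg. Origin: centre of its underside; z out of its open top. Low lip at its -x end, grip tab at its +x end. In the organiser it leans, lip end low, z 25 degrees from vertical. Side walls: 32 mm high for 32 mm from the lip, then 48 mm.
- bin_tab (a point): Middle of the bin's grip tab, an upright plate 10 mm thick (bin x = 50 to 60 mm), 40 mm wide along y, standing from z = 48 mm (the wall's rim) to z = 88 mm; this point is at (55, 0, 68) mm in the bin frame. Pinch it across its thickness, along the bin's x. Axes as the bin. In the organiser it is about 123 mm above the table.
- bin_lip (a point): Middle of the lower outer edge under the lip, at (-60, 0, 0) mm in the bin frame. The lip is 8 mm thick and stands 8 mm above the underside, 4 mm above the inner floor, over the whole 80 mm width; the column leaves over it.
- bin_b: Second bin of the same shape, holding a flat stepped block of carved moulding; leave it. Origin and axes as for the first bin.
- bin_c: Third bin of the same shape, holding a narrow blocky corbel; leave it. Origin and axes as for the first bin.
- column: Short turned wooden column, a spindle 64 mm long (along its y) with a round bead of 40 mm diameter near each end and a thinner waist of 24 mm; about 60 g. Origin: its centre. It lies across the bin (its y along the bin's y) against the low lip and can roll over the lip only once the bin is tipped, lip end down, more than about 37 degrees from level.
- organiser: Plywood organiser, fixed: frame 136 mm by 276 mm with three pockets at y = -90, 0, 90 mm (any bin in any pocket), its face sloping 25 degrees, edge at -x low. Origin: on the table under its middle; z vertical. Pockets are 30 mm deep square to the slope, 2 mm play each side of a bin: lift along the bin's own z at least 30 mm to free it. Frame 95 mm high at most, tabs about 150 mm.
- tray: White open examination tray with a grey lining, fixed to the table: 220 mm along its x, 180 mm along its y, 45 mm high, walls and floor 6 mm thick. Origin: centre of its underside, on the table; z up.
- analyser: White and black hand-held analyser lying on the table, about 150 mm long and 85 mm high; leave it. Origin on its underside.
- jar: Amber glass jar with a white lid, 60 mm diameter, 85 mm high; leave it. Origin: centre of its underside.
- brush: Hand brush lying on the table, its length along its x, between organiser and tray; leave it. Origin on its underside.
There are look-alikes about, which are no part of the job. Leave any blue or pink look-alike of the bin alone.

How it is judged (in metres and radians):
On the way, in this order (a step that is already met when the one before it is completed fails the run):
1. the bin is lifted clear of the organiser (70 mm or more from where it stood, not touching it) with the column still in it (distance of bin from where it was at the start of the episode above 0.07 m and contact force between bin and organiser below 0.05 N and x of column in the frame of bin between -0.06 and 0.06 m and z of column in the frame of bin between 0 and 0.05 m), for 0.2 s.
2. the bin is tipped more than 32 degrees from level, held off the table, its middle within 200 mm of the tray's middle seen from above (angle between bin's own z axis and vertical above 0.56 rad and horizontal distance between bin and tray below 0.2 m and height (world z) of bin above 0.02 m), for 0.05 s.
3. the column lies at rest in the tray, out of the bin (x of column in the frame of tray between -0.104 and 0.104 m and y of column in the frame of tray between -0.084 and 0.084 m and z of column in the frame of tray below 0.045 m and linear speed of column below 0.03 m/s and contact force between column and bin below 0.02 N), for 0.2 s.
At the end, for the whole second after the job is handed in: The column lies at rest inside the tray, out of the bin; the bin stands upright (within 4.5 degrees) and at rest on the table, touching neither tray nor organiser; the other two bins are within 15 mm of where they were (all of step 3 and height (world z) of bin below 0.005 m and angle between bin's own z axis and vertical below 0.08 rad and linear speed of bin below 0.02 m/s and contact force between bin and tray below 0.05 N and contact force between bin and organiser below 0.05 N and distance of each of bin_b, bin_c from where it was at the start of the episode below 0.015 m).
It fails at once if the gripper touches the column (contact force between the fingers and column above 0.3 N).
It fails at once if the column falls hard: faster than 1.3 m/s when out of the bin (a drop of about 9 cm) (linear speed of column above 1.3 m/s and distance between column and bin above 0.09 m).
It fails at once if the analyser, the jar or the brush is shifted by more than 25 mm (distance of any of analyser, jar, brush from where it was at the start of the episode above 0.025 m).
It fails at once if another bin is shifted by more than 25 mm (distance of any of bin_b, bin_c from where it was at the start of the episode above 0.025 m).
It also fails if it takes over 54 s, if anything falls off the work surface, if the arm or the gripper's body presses on something with over 40 N, if the wrist force passes 120 N, or if a joint passes its speed limit or range.

## Working session

There is one attempt and no reset: what is moved stays moved. The work goes in short steps, Python scripts to look and compute and a tool call to move; the robot and the scene stay as the last step left them, time stands still between calls to the robot, and variables do not carry over. Pictures are saved under pics/ and viewed, about 8 in all and at most 12, crops included, and the job is handed in when it is done.

Besides the shell and the picture viewer there is one more tool, called after ">>>" in YAML: its name, and indented under it one key for each argument. send_rows: Moves the arm, as the interface text tells. Its arguments: {"type":"object","properties":{"plan":{"type":"array"},"gripper":{"type":"number"},"grip_force":{"type":"number"}},"required":["plan"]}

```bash
mkdir -p pics
python3 - <<'E'
from workcell import *
import cv2,numpy as np
s=sense(); print({k:np.round(v,3) for k,v in s.items()}, hold_point_z)
for n in ("scene","top"):
    d=snapshot(n); cv2.imwrite(f"pics/{n}0.png",d["color"])
    print(n,d["vfov"],d["cx"],d["cy"],d["dist_coeffs"]); print(np.round(d["camera_from_world"],4).tolist())
E
```

```text
{'clock': np.float64(0.0), 'q': array([ 1.153,  0.265,  1.605, -0.   ,  1.274, -0.037]), 'joint_velocities': array([ 0.001, -0.001, -0.   , -0.001, -0.   ,  0.001]), 'effort': array([ 2.0000e-03, -5.1510e+01, -3.6731e+01,  0.0000e+00,  1.3000e-02,
       -0.0000e+00]), 'eef_pos': array([250.55 , 625.926, 198.046]), 'ee_rot': array([ 0.133,  0.695, -0.135,  0.694]), 'wrist_force': array([ 0.768,  0.121, -0.345]), 'torque': array([-0.028,  0.015,  0.024]), 'grip_width': np.float64(85.489)} -18.700000000000003
scene 55.36995042223593 304.9967744429995 211.80681157952907 [0.02268451 0.         0.         0.         0.        ]
[[0.8775, 0.4794, -0.0132, -500.1496], [0.3183, -0.6028, -0.7317, -122.1737], [-0.3587, 0.6378, -0.6815, 1118.9666], [0.0, 0.0, 0.0, 1.0]]
top 44.350461363179235 317.3285526573849 200.66811594363847 [-0.02420868  0.          0.          0.          0.        ]
[[-0.0206, -0.9998, -0.0031, 10.9549], [-0.9941, 0.0208, -0.1066, 597.9434], [0.1067, 0.0009, -0.9943, 1067.0571], [0.0, 0.0, 0.0, 1.0]]
```

View pics/top0.png

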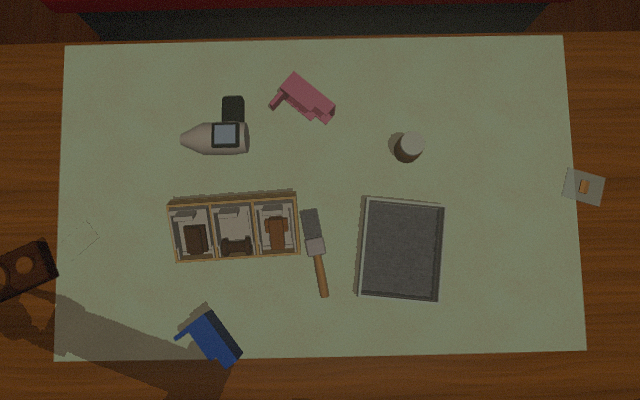

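View pics/scene0.png

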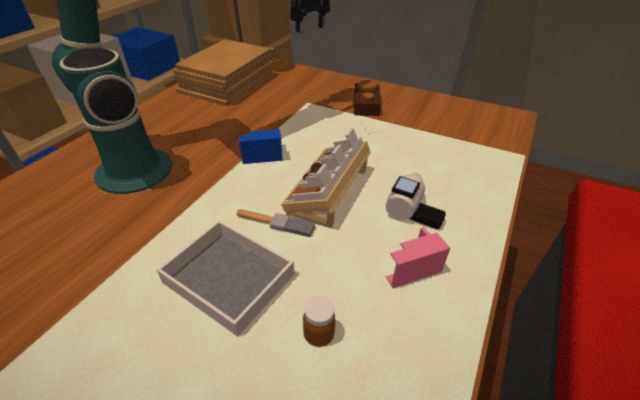

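Top view: the column (dark spindle, about (237,245)) is in the middle pocket. The tabs are on the far (+x) side, the tray is around (402,250), and the brush, at about (315,250), lies between them. I'll zoom in on the organiser and measure.

```bash
cat > h.py <<'E'
import cv2,numpy as np
from workcell import *
from scipy.spatial.transform import Rotation as R
def K(d):
    f=d["color"].shape[0]/2/np.tan(np.radians(d["vfov"]/2)); return np.array([[f,0,d["cx"]],[0,f,d["cy"]],[0,0,1.]])
def ray(d,uv):
    T=np.array(d["camera_from_world"]); u=cv2.undistortPoints(np.array(uv,float).reshape(-1,1,2),K(d),np.array(d["dist_coeffs"])).reshape(-1,2)
    return -T[:3,:3].T@T[:3,3], np.c_[u,np.ones(len(u))]@T[:3,:3]
def onz(d,uv,z):
    c,r=ray(d,uv); return c+r*((np.broadcast_to(z,len(r))-c[2])/r[:,2])[:,None]
def proj(d,P):
    T=np.array(d["camera_from_world"]); return cv2.projectPoints(np.array(P,float).reshape(-1,1,3),cv2.Rodrigues(T[:3,:3])[0],T[:3,3],K(d),np.array(d["dist_coeffs"]))[0].reshape(-1,2)
E
python3 - <<'E'
from h import *
d=snapshot("top"); im=d["color"]
c=im[180:310,155:345]; cv2.imwrite("pics/crop1.png",np.clip(cv2.resize(c,None,fx=4,fy=4,interpolation=cv2.INTER_CUBIC)*1.7,0,255).astype(np.uint8))
print(np.round(onz(d,[(166,205),(294,191),(300,255),(178,263)],[95,95,30,30])))
print("tray rim",np.round(onz(d,[(362,196),(445,206),(438,302),(356,296)],[45,45,45,45])))
E
```

```text
[[589. 319.  95.]
 [613.  47.  95.]
 [478.  39.  30.]
 [466. 311.  30.]]
tray rim [[ 605. -101.   45.]
 [ 579. -284.   45.]
 [ 370. -259.   45.]
 [ 387.  -81.   45.]]
```

View pics/crop1.png

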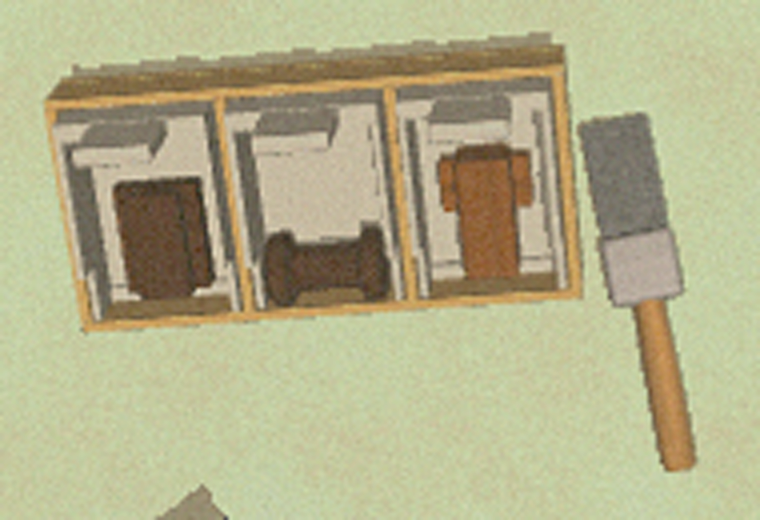

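Zoomed view: the middle bin holds the two-bead column, crop (325,265). The bright strip at crop (293,143) is its tab's top face. Frame corners in the crop are (47,102), (563,68), (582,297) and (87,331). Next I compute the bin pose two ways and plan the approach.

```bash
cat >> h.py <<'E'
def binrot(yaw,tilt): # deg; tilt = lip end down
    return R.from_euler('z',yaw,degrees=True)*R.from_euler('y',-tilt,degrees=True)
def toolrot(Rb,sgn):  # tool x=-z_bin, tool y=sgn*x_bin
    m=Rb.as_matrix(); x=-m[:,2]; y=sgn*m[:,0]; return R.from_matrix(np.c_[x,y,np.cross(x,y)])
def delta(pos,rot,cur=None):
    s=sense(); p=np.array(s["eef_pos"]); q=R.from_quat(s["ee_rot"])
    if cur: p,q=cur
    return np.round(q.inv().apply(np.array(pos)-p)/10,2), np.round((q.inv()*rot).as_rotvec(degrees=True),1)
E
python3 - <<'E'
from h import *
d=snapshot("top")
px=lambda a:np.array(a)/4+[155,180]
c=onz(d,px([(47,102),(563,68),(582,297),(87,331)]),[95,95,37.5,37.5]); print(np.round(c))
print("sides",[round(np.linalg.norm(c[i]-c[i-1])) for i in range(4)])
yv=(c[0]-c[1]+c[3]-c[2]); yaw=np.degrees(np.arctan2(-yv[0],yv[1])); fc=c.mean(0); Rb=binrot(yaw,25)
o=fc-30*Rb.as_matrix()[:,2]; print("yaw",yaw,"face",fc,"bin o",o,"tab",o+Rb.apply([55,0,68]))
print("tabtop px",onz(d,px([(293,143)]),141), "pred",o+Rb.apply([55,0,88]))
tr=onz(d,[(362,196),(445,206),(438,302),(356,296)],45)
e=tr[0]-tr[3]+tr[1]-tr[2]; print("tray",tr.mean(0),"yaw",np.degrees(np.arctan2(e[1],e[0])))
s=sense(); q=R.from_quat(s["ee_rot"]); print("tool axes\n",np.round(q.as_matrix(),2))
for sg in(1,-1):
    rt=toolrot(Rb,sg); g=o+Rb.apply([55,0,72]); zb=Rb.as_matrix()[:,2]
    pos=g+zb*(100-18.7); print(sg,pos,delta(pos,rt))
E
```

```text
[[588. 317.  95.]
 [600.  44.  95.]
 [480.  38.  38.]
 [466. 311.  38.]]
sides [134, 274, 134, 274]
yaw 2.684671650672248 face [533.3567453  177.63514491  66.25      ] bin o [546.02137771 178.22899815  39.06076639] tab [567.10709596 179.21772184 123.9337003 ]
tabtop px [[559.57533454 178.31677769 141.        ]] pred [558.66400769 178.82181968 142.05985604]
tray [ 485.23894645 -180.96282073   45.        ] yaw -5.963042504694889
tool axes
 [[-0.    0.37  0.93]
 [-0.    0.93 -0.37]
 [-1.   -0.   -0.  ]]
1 [531.09732448 177.52919913 201.24175454] (array([ -0.23, -31.23,  42.71]), array([ 64.4, -14.2,  22.3]))
-1 [531.09732448 177.52919913 201.24175454] (array([ -0.23, -31.23,  42.71]), array([-112.4,  -25. ,  -16. ]))
```

The pixel tab top and the predicted one agree to about 1 mm, and the sides measure 134 and 274 mm against 136 and 276 mm. I'm moving to the stand-off above the tab.

>>> send_rows:
  plan:
    - [[0,-2.6,3.6],[5.4,-1.2,1.9]]
    - [[0,-5.2,7.1],[10.7,-2.4,3.7]]
    - [[0,-7.8,10.7],[16.1,-3.6,5.6]]
    - [[0,-10.4,14.2],[21.5,-4.7,7.4]]
    - [[0,-13,17.8],[26.8,-5.9,9.3]]
    - [[0,-15.6,21.4],[32.2,-7.1,11.2]]
    - [[0,-18.2,24.9],[37.6,-8.3,13]]
    - [[0,-20.8,28.5],[42.9,-9.5,14.9]]
    - [[0,-23.4,32],[48.3,-10.7,16.7]]
    - [[-0.2,-26,35.6],[53.7,-11.8,18.6]]
    - [[-0.2,-28.6,39.2],[59,-13,20.4]]
    - [[-0.2,-31.2,42.7],[64.4,-14.2,22.3]]
  gripper: -1

```text
clock: 1.7
eef_pos: [531.8, 176.9, 201.5]
ee_rot: [0.589, 0.393, -0.366, 0.604]
wrist_force: [0.4, 0.6, 0.1]
grip_width: 85.4
```

Run:
```python
from h import *
d=snapshot("wrist"); cv2.imwrite("pics/w1.png",d["color"])
Rb=binrot(2.7,25); o=np.array([546.3,178,38.7]); rt=toolrot(Rb,1); zb=Rb.as_matrix()[:,2]
for h in (100,0): print(h,delta(o+Rb.apply([55,0,72])+zb*(h-18.7),rt))
print(np.round(proj(d,o+Rb.apply([[50,-20,88],[50,20,88],[60,20,88],[60,-20,88],[-60,-40,8],[-60,40,8]]))))
s=sense(); print(s["clock"],s["eef_pos"],s["q"])
```

```text
100 (array([-0.04, -0.11, -0.37]), array([-0.4,  0.2, -0.1]))
0 (array([ 9.96, -0.13, -0.4 ]), array([-0.4,  0.2, -0.1]))
[[311. 218.]
 [310. 173.]
 [322. 173.]
 [322. 218.]
 [219. 211.]
 [212. 142.]]
1.75 [532.6884321  173.63529345 200.95505185] [ 0.36146083 -0.23922035  2.17732929 -0.1891192   0.79344505  0.4264919 ]
```

View pics/w1.png

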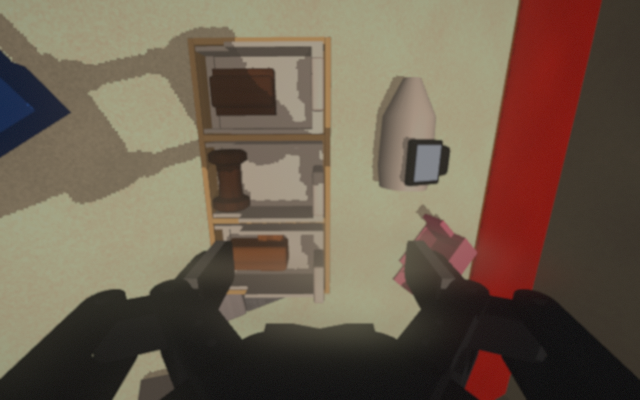

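Wrist view: the middle bin's tab shows as a light strip at about (318,190), within a few px of the prediction (316,196), taken while the arm was still settling. I'll settle and correct.

>>> send_rows:
  plan:
    - [[0,0,0],[0,0,0]]
    - [[0,0,0],[0,0,0]]
    - [[0,0,0],[0,0,0]]
    - [[0,0,0],[0,0,0]]

```text
clock: 2.25
eef_pos: [531.1, 179.1, 201.4]
ee_rot: [0.588, 0.395, -0.365, 0.605]
wrist_force: [-0.4, -0.2, -0.1]
grip_width: 85.5
```

Run:
```python
from h import *
d=snapshot("wrist"); im=d["color"]
Rb=binrot(2.7,25); o=np.array([546.3,178,38.7]); rt=toolrot(Rb,1); zb=Rb.as_matrix()[:,2]
for h in (100,0): print(h,delta(o+Rb.apply([55,0,72])+zb*(h-18.7),rt))
P=proj(d,o+Rb.apply([[50,-20,88],[50,20,88],[60,20,88],[60,-20,88],[-60,-40,8],[-60,40,8]])); print(np.round(P))
c=np.clip(im[120:260,180:350].astype(float)*1.7,0,255).astype(np.uint8); c=cv2.resize(c,None,fx=4,fy=4,interpolation=cv2.INTER_CUBIC)
cv2.polylines(c,[np.int32((P[:4]-[180,120])*4+2)],True,(0,0,255),1); cv2.imwrite("pics/w2.png",c)
s=sense(); print(s["clock"],s["eef_pos"])
```

```text
100 (array([ 0.06, -0.01,  0.17]), array([ 0. , -0.1, -0. ]))
0 (array([10.06, -0.02,  0.2 ]), array([ 0. , -0.1, -0. ]))
[[311. 220.]
 [311. 176.]
 [323. 176.]
 [322. 220.]
 [220. 213.]
 [213. 144.]]
2.3 [531.1508937  179.00406455 201.44446385]
```

View pics/w2.png

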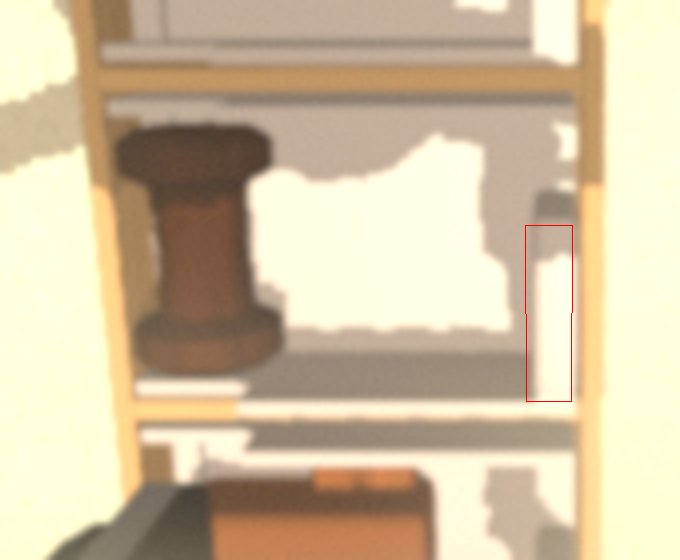

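The tab strip matches the projected outline to within about 1.5 px, or 1 mm. Descending along the bin's own z.

>>> send_rows:
  plan:
    - [[1.5,0,0.2],[0,0,0]]
    - [[3,0,0.2],[0,0,0]]
    - [[4.5,0,0.2],[0,0,0]]
    - [[6,0,0.2],[0,0,0]]
    - [[7.5,0,0.2],[0,0,0]]
    - [[8.5,0,0.2],[0,0,0]]
    - [[9.3,0,0.2],[0,0,0]]
    - [[10,0,0.2],[0,0,0]]
    - [[10,0,0.2],[0,0,0]]
    - [[10,0,0.2],[0,0,0]]
    - [[10,0,0.2],[0,0,0]]

```text
clock: 3.68
eef_pos: [573.9, 178.6, 111.4]
ee_rot: [0.588, 0.394, -0.365, 0.605]
wrist_force: [0.3, -1.0, 0.6]
grip_width: 85.7
```

>>> send_rows:
  plan:
    - [[0,0,0],[0,0,0]]
    - [[0,0,0],[0,0,0]]
    - [[0,0,0],[0,0,0]]
    - [[0,0,0],[0,0,0]]
    - [[0,0,0],[0,0,0]]
    - [[0,0,0],[0,0,0]]
    - [[0,0,0],[0,0,0]]
    - [[0,0,0],[0,0,0]]
  gripper: 1
  grip_force: 50

```text
clock: 4.68
eef_pos: [573.6, 178.5, 110.9]
ee_rot: [0.588, 0.394, -0.365, 0.605]
wrist_force: [-4.0, 0.1, 4.2]
grip_width: 6.7
```

Width 6.7 mm against a 10 mm tab, so I'll lift a little and verify.

>>> send_rows:
  plan:
    - [[-0.5,0,0],[0,0,0]]
    - [[-1,0,0],[0,0,0]]
    - [[-1.5,0,0],[0,0,0]]
    - [[-2,0,0],[0,0,0]]
    - [[-2.5,0,0],[0,0,0]]
    - [[-3,0,0],[0,0,0]]
    - [[-3,0,0],[0,0,0]]

```text
clock: 5.55
eef_pos: [561.4, 178.0, 138.8]
ee_rot: [0.588, 0.394, -0.365, 0.605]
wrist_force: [0.7, -0.2, -3.0]
grip_width: 6.5
```

Run:
```python
from h import *
d=snapshot("wrist"); e=snapshot("scene")
a=cv2.convertScaleAbs(d["color"][100:300,150:400],alpha=1.5); b=cv2.convertScaleAbs(e["color"][90:250,240:440],alpha=1.5)
cv2.imwrite("pics/l1.png",np.hstack([cv2.resize(a,(400,320)),cv2.resize(b,(400,320))])); print(sense()["grip_width"])
```

```text
6.5511410523406886
```

View pics/l1.png

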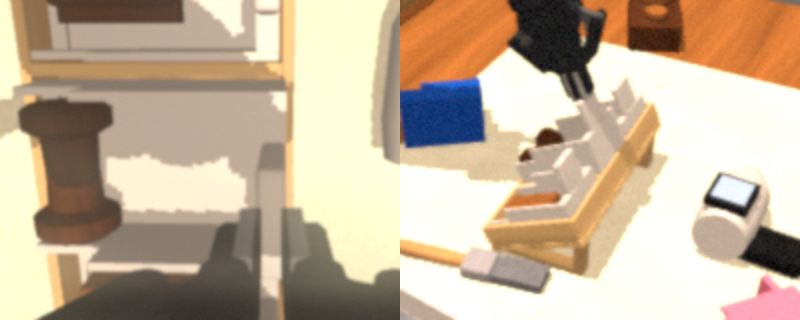

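The bin is off the floor of its pocket with the column still lying in it. Next, planning the transport and tip rows.

```bash
cat >> h.py <<'E'
O0=np.array([546.3,178,38.7]); R0=binrot(2.7,25)
TB=np.array([55,0,72-18.7])        # TCP in bin frame
def tcp(lip,yaw,tilt):             # TCP pose for a lip point, yaw, tilt
    Rb=binrot(yaw,tilt); return np.array(lip)+Rb.apply(TB-[-60,0,0]), toolrot(Rb,1)
def binpose():
    s=sense(); m=R.from_quat(s["ee_rot"]).as_matrix(); Rb=np.c_[m[:,1],-m[:,2],-m[:,0]]
    return np.array(s["eef_pos"])-Rb@(TB-[-60,0,0]), np.degrees(np.arctan2(Rb[1,0],Rb[0,0])), np.degrees(np.arcsin(Rb[2,0])), Rb
def rows(way,cur=None):            # way: list of (lip,yaw,tilt,nrows) -> rows with smooth ramps
    l,y,t,_=binpose() if cur is None else (*cur,0); out=[]
    for L,Y,Tt,n in way:
        L=np.array(L,float)
        for k in range(1,n+1):
            u=k/n; u=u*u*(3-2*u)
            d=delta(*tcp(l+(L-l)*u,y+(Y-y)*u,t+(Tt-t)*u)); out.append([np.round(d[0],1).tolist(),d[1].tolist()])
        l,y,t=L,Y,Tt
    return out
E
python3 - <<'E'
from h import *
l,y,t,Rb=binpose(); print("TCP in bin",R0.inv().apply(np.array([573.6,178.5,110.9])-O0),"lip now",l,y,t)
up=l+Rb[:,2]*60; hi=up+[0,0,75]
for r in rows([(up,2.7,25,5),(hi,2.7,23,5)]): print(r)
E
```

```text
TCP in bin [55.24912062 -0.78656117 53.9007977 ] lip now [479.64519002 174.2106007   41.18749179] 2.6643112893711627 25.064734159651227
[[-0.6, 0.0, -0.0], [-0.0, -0.1, -0.0]]
[[-2.1, 0.0, -0.0], [-0.0, -0.1, -0.0]]
[[-3.9, 0.0, -0.0], [-0.0, -0.1, -0.0]]
[[-5.4, 0.0, -0.0], [-0.0, -0.1, -0.1]]
[[-6.0, 0.0, -0.0], [-0.0, -0.1, -0.1]]
[[-6.6, 0.4, -0.0], [-0.0, -0.1, -0.3]]
[[-8.2, 1.2, -0.0], [-0.0, -0.1, -0.8]]
[[-10.1, 2.2, -0.0], [-0.0, -0.1, -1.4]]
[[-11.7, 3.0, -0.0], [-0.0, -0.1, -1.9]]
[[-12.4, 3.4, -0.0], [-0.0, -0.1, -2.1]]
```

>>> send_rows:
  plan:
    - [[-0.6,0,0],[0,0,0]]
    - [[-2.1,0,0],[0,0,0]]
    - [[-3.9,0,0],[0,0,0]]
    - [[-5.4,0,0],[0,0,0]]
    - [[-6,0,0],[0,0,0]]
    - [[-6.6,0.4,0],[0,0,-0.3]]
    - [[-8.2,1.2,0],[0,0,-0.8]]
    - [[-10.1,2.2,0],[0,0,-1.4]]
    - [[-11.7,3,0],[0,0,-1.9]]
    - [[-12.4,3.4,0],[0,0,-2.1]]
    - [[-12.4,3.4,0],[0,0,-2.1]]
    - [[-12.4,3.4,0],[0,0,-2.1]]
  grip_force: 70

```text
clock: 7.15
eef_pos: [538.6, 176.3, 263.2]
ee_rot: [0.58, 0.405, -0.377, 0.598]
wrist_force: [0.5, 0.6, -3.6]
grip_width: 5.5
```

Run:
```python
from h import *
l,y,t,Rb=binpose(); print("lip now",l,y,t,sense()["grip_width"])
r=np.array([np.cos(np.radians(-20)),np.sin(np.radians(-20))])
L=np.r_[np.array([485,-181])+25*r,110]
for x in rows([(L,-20,20,24)]): print(x)
```

```text
lip now [453.39206785 172.34544068 169.46394197] 2.6770313801640975 22.81423502522274 5.514596782722137
[[0.0, 0.0, 0.2], [0.1, -0.1, -0.0]]
[[0.2, 0.0, 0.8], [0.4, -0.3, -0.1]]
[[0.3, 0.1, 1.7], [0.9, -0.5, -0.1]]
[[0.6, 0.1, 2.9], [1.5, -0.7, -0.2]]
[[0.8, 0.2, 4.5], [2.3, -1.1, -0.3]]
[[1.2, 0.2, 6.2], [3.3, -1.4, -0.4]]
[[1.5, 0.3, 8.2], [4.3, -1.9, -0.6]]
[[1.9, 0.3, 10.3], [5.4, -2.3, -0.7]]
[[2.3, 0.4, 12.6], [6.6, -2.8, -0.9]]
[[2.8, 0.5, 15.0], [7.9, -3.3, -1.1]]
[[3.2, 0.5, 17.4], [9.2, -3.8, -1.2]]
[[3.7, 0.6, 19.9], [10.5, -4.3, -1.4]]
[[4.1, 0.6, 22.4], [11.8, -4.9, -1.6]]
[[4.6, 0.7, 24.9], [13.1, -5.4, -1.7]]
[[5.0, 0.7, 27.2], [14.4, -5.8, -1.9]]
[[5.4, 0.7, 29.5], [15.6, -6.3, -2.1]]
[[5.8, 0.8, 31.7], [16.7, -6.7, -2.2]]
[[6.1, 0.8, 33.6], [17.8, -7.1, -2.3]]
[[6.4, 0.8, 35.4], [18.7, -7.5, -2.5]]
[[6.7, 0.8, 36.9], [19.5, -7.8, -2.6]]
[[6.9, 0.8, 38.2], [20.2, -8.0, -2.6]]
[[7.1, 0.8, 39.1], [20.7, -8.2, -2.7]]
[[7.2, 0.8, 39.7], [21.0, -8.3, -2.7]]
[[7.2, 0.8, 39.9], [21.1, -8.4, -2.8]]
```

>>> send_rows:
  plan:
    - [[0,0,0.3],[0.1,-0.1,0]]
    - [[0.2,0,1],[0.5,-0.3,-0.1]]
    - [[0.4,0.1,2.2],[1.2,-0.5,-0.1]]
    - [[0.7,0.1,4],[2,-0.9,-0.2]]
    - [[1.2,0.2,6.2],[3.3,-1.4,-0.4]]
    - [[1.7,0.3,9],[4.7,-2,-0.6]]
    - [[2.2,0.4,12],[6.3,-2.7,-0.8]]
    - [[2.8,0.5,15],[7.9,-3.3,-1.1]]
    - [[3.3,0.6,18],[9.5,-4,-1.3]]
    - [[3.9,0.6,20.8],[11,-4.5,-1.5]]
    - [[4.4,0.7,23.2],[12.2,-5,-1.6]]
    - [[4.6,0.7,24.9],[13.1,-5.4,-1.7]]

```text
clock: 8.65
eef_pos: [575.1, -73.1, 224.1]
ee_rot: [0.621, 0.339, -0.457, 0.54]
wrist_force: [0.4, 0.1, -3.4]
grip_width: 5.6
```

>>> send_rows:
  plan:
    - [[0,0,0],[0,0,0]]
    - [[0,0,0],[0,0,0]]

```text
clock: 8.9
eef_pos: [575.4, -70.7, 224.7]
ee_rot: [0.621, 0.339, -0.455, 0.54]
wrist_force: [0.1, 0.3, -3.8]
grip_width: 5.2
```

Run:
```python
from h import *
l,y,t,Rb=binpose(); print("lip now",l,y,t,sense()["grip_width"])
r=np.array([np.cos(np.radians(-20)),np.sin(np.radians(-20))])
L=np.r_[np.array([485,-181])+25*r,80]
for x in rows([(L,-20,22,11)]): print(x)
```

```text
lip now [489.26897739 -53.1780815  133.39824682] -11.482014807768996 21.21427082748671 5.1899679670757575
[[0.2, 0.0, 0.3], [0.2, -0.1, 0.0]]
[[0.6, 0.2, 1.2], [0.7, -0.3, 0.1]]
[[1.2, 0.4, 2.6], [1.4, -0.6, 0.1]]
[[1.9, 0.7, 4.3], [2.4, -1.0, 0.2]]
[[2.8, 1.0, 6.2], [3.4, -1.4, 0.3]]
[[3.7, 1.3, 8.1], [4.5, -1.8, 0.4]]
[[4.5, 1.6, 10.0], [5.5, -2.2, 0.6]]
[[5.3, 1.8, 11.7], [6.5, -2.6, 0.6]]
[[5.9, 2.0, 13.0], [7.2, -2.9, 0.7]]
[[6.3, 2.1, 13.9], [7.7, -3.1, 0.8]]
[[6.4, 2.2, 14.3], [7.9, -3.2, 0.8]]
```

>>> send_rows:
  plan:
    - [[0.2,0,0.3],[0.2,-0.1,0]]
    - [[0.6,0.2,1.2],[0.7,-0.3,0.1]]
    - [[1.2,0.4,2.6],[1.4,-0.6,0.1]]
    - [[1.9,0.7,4.3],[2.4,-1,0.2]]
    - [[2.8,1,6.2],[3.4,-1.4,0.3]]
    - [[3.7,1.3,8.1],[4.5,-1.8,0.4]]
    - [[4.5,1.6,10],[5.5,-2.2,0.6]]
    - [[5.3,1.8,11.7],[6.5,-2.6,0.6]]
    - [[5.9,2,13],[7.2,-2.9,0.7]]
    - [[6.3,2.1,13.9],[7.7,-3.1,0.8]]
    - [[6.4,2.2,14.3],[7.9,-3.2,0.8]]
    - [[6.4,2.2,14.3],[7.9,-3.2,0.8]]

```text
clock: 10.4
eef_pos: [590.1, -219.8, 173.0]
ee_rot: [0.646, 0.287, -0.491, 0.509]
wrist_force: [0.5, 0.9, -4.0]
grip_width: 5.2
```

>>> send_rows:
  plan:
    - [[0,0,0],[0,0,0]]
    - [[0,0,0],[0,0,0]]

```text
clock: 10.65
eef_pos: [590.1, -219.4, 173.1]
ee_rot: [0.646, 0.288, -0.491, 0.509]
wrist_force: [-0.2, 0.5, -2.3]
grip_width: 5.2
```

Run:
```python
from h import *
l,y,t,Rb=binpose(); print("lip now",l,y,t,sense()["grip_width"],sense()["q"],sense()["clock"])
d=snapshot("scene"); e=snapshot("top")
P=proj(d,np.array([l,l+Rb@[0,40,0],l+Rb@[0,-40,0],l+Rb@[120,-40,48],l+Rb@[120,40,48]])); print(np.round(P))
a=cv2.convertScaleAbs(d["color"][140:340,130:380],alpha=1.5); b=cv2.convertScaleAbs(e["color"][170:330,300:500],alpha=1.5)
cv2.imwrite("pics/t1.png",np.hstack([cv2.resize(a,(400,320)),cv2.resize(b,(400,320))]))
L=np.r_[l[:2],24]
for x in rows([(L,-20,27,8)]): print(x)
```

```text
lip now [ 508.65615929 -189.86968551   80.56568644] -19.933589604417204 22.041699218394964 5.2491503828763495 [-0.40892802 -0.05329249  2.05561752  0.03248851  0.75544357 -0.08022485] 10.65
[[232. 260.]
 [248. 249.]
 [214. 270.]
 [235. 270.]
 [273. 245.]]
[[0.2, -0.1, 0.0], [0.0, 0.0, 0.2]]
[[0.7, -0.4, 0.0], [0.0, 0.0, 0.8]]
[[1.3, -0.8, 0.0], [0.0, 0.0, 1.6]]
[[2.1, -1.3, 0.0], [0.0, 0.0, 2.5]]
[[2.9, -1.8, 0.0], [0.0, 0.0, 3.4]]
[[3.6, -2.2, 0.0], [0.1, 0.0, 4.2]]
[[4.1, -2.5, 0.0], [0.1, 0.0, 4.8]]
[[4.3, -2.6, 0.0], [0.1, 0.0, 5.0]]
```

View pics/t1.png

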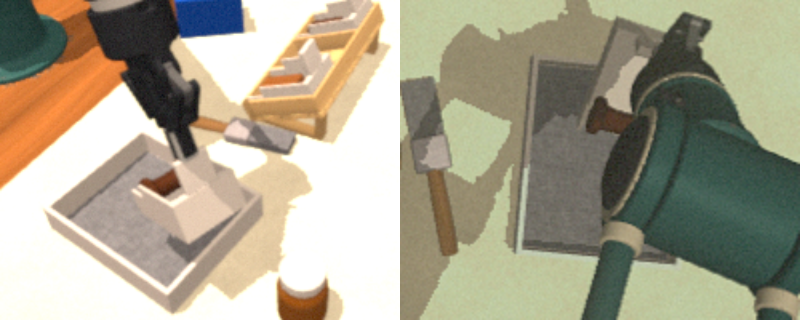

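The bin is over the tray with the column (crop (160,185)) resting against the lip. Lowering to about 24 mm at the lip.

>>> send_rows:
  plan:
    - [[0.2,-0.1,0],[0,0,0.2]]
    - [[0.7,-0.4,0],[0,0,0.8]]
    - [[1.3,-0.8,0],[0,0,1.6]]
    - [[2.1,-1.3,0],[0,0,2.5]]
    - [[2.9,-1.8,0],[0,0,3.4]]
    - [[3.6,-2.2,0],[0,0,4.2]]
    - [[4.1,-2.5,0],[0,0,4.8]]
    - [[4.3,-2.6,0],[0,0,5]]
    - [[4.3,-2.6,0],[0,0,5]]
    - [[4.3,-2.6,0],[0,0,5]]

```text
clock: 12.0
eef_pos: [583.0, -217.3, 123.9]
ee_rot: [0.658, 0.259, -0.468, 0.53]
wrist_force: [-0.0, 0.0, -3.5]
grip_width: 4.8
```

Run:
```python
from h import *
l,y,t,Rb=binpose(); print("lip now",l,y,t,sense()["grip_width"],sense()["q"],sense()["clock"])
L=np.r_[l[:2],24]
for x in rows([(L,-20,46,12)]): print(x)
```

```text
lip now [ 509.49704899 -190.6794659    24.07841583] -19.956708286018255 27.078499869592925 4.753011423167987 [-0.414816   -0.06042356  2.18923192  0.0570835   0.54174218 -0.10815616] 12.0
[[-0.1, -0.0, 0.0], [0.0, 0.0, 0.4]]
[[-0.3, -0.1, 0.0], [0.0, 0.0, 1.4]]
[[-0.6, -0.3, 0.0], [0.0, 0.0, 3.0]]
[[-1.0, -0.5, 0.0], [0.0, 0.0, 4.9]]
[[-1.4, -0.8, 0.0], [0.0, 0.0, 7.1]]
[[-1.8, -1.0, 0.0], [0.0, 0.0, 9.5]]
[[-2.2, -1.3, 0.0], [0.0, 0.0, 11.8]]
[[-2.6, -1.6, 0.0], [0.0, 0.0, 14.0]]
[[-3.0, -1.9, 0.0], [0.0, 0.0, 16.0]]
[[-3.2, -2.1, 0.0], [0.0, 0.0, 17.5]]
[[-3.4, -2.3, 0.0], [0.0, 0.0, 18.5]]
[[-3.4, -2.4, 0.0], [0.0, 0.0, 18.9]]
```

>>> send_rows:
  plan:
    - [[-0.1,0,0],[0,0,0.4]]
    - [[-0.3,-0.1,0],[0,0,1.4]]
    - [[-0.6,-0.3,0],[0,0,3]]
    - [[-1,-0.5,0],[0,0,4.9]]
    - [[-1.4,-0.8,0],[0,0,7.1]]
    - [[-1.8,-1,0],[0,0,9.5]]
    - [[-2.2,-1.3,0],[0,0,11.8]]
    - [[-2.6,-1.6,0],[0,0,14]]
    - [[-3,-1.9,0],[0,0,16]]
    - [[-3.2,-2.1,0],[0,0,17.5]]
    - [[-3.4,-2.3,0],[0,0,18.5]]
    - [[-3.4,-2.4,0],[0,0,18.9]]

```text
clock: 13.5
eef_pos: [546.9, -204.2, 142.3]
ee_rot: [0.691, 0.147, -0.375, 0.6]
wrist_force: [-0.6, 0.4, -2.4]
grip_width: 5.0
```

>>> send_rows:
  plan:
    - [[0,0,0],[0,0,0]]
    - [[0,0,0],[0,0,0]]
    - [[0,0,0],[0,0,0]]
    - [[0,0,0],[0,0,0]]

```text
clock: 14.0
eef_pos: [548.0, -204.5, 142.7]
ee_rot: [0.691, 0.148, -0.375, 0.6]
wrist_force: [0.9, 0.2, -1.7]
grip_width: 5.3
```

Run:
```python
from h import *
l,y,t,Rb=binpose(); print("lip now",l,y,t,sense()["grip_width"],sense()["q"],sense()["clock"])
d=snapshot("scene"); e=snapshot("top")
a=cv2.convertScaleAbs(d["color"][140:340,130:380],alpha=1.5); b=cv2.convertScaleAbs(e["color"][170:330,300:500],alpha=1.5)
cv2.imwrite("pics/t2.png",np.hstack([cv2.resize(a,(400,320)),cv2.resize(b,(400,320))]))
for x in rows([(l,-20,55,6)]): print(x)
```

```text
lip now [ 508.76040902 -190.33298661   23.02203676] -19.935694375092293 45.92080025453847 5.3479985063423365 [-0.44393598 -0.28571984  2.48992494  0.45898503  0.15387275 -0.52116034] 14.0
[[-0.1, -0.1, 0.0], [0.0, 0.0, 0.7]]
[[-0.5, -0.2, 0.0], [0.0, 0.0, 2.4]]
[[-0.9, -0.4, 0.0], [0.0, 0.0, 4.5]]
[[-1.3, -0.7, 0.0], [0.0, 0.0, 6.7]]
[[-1.6, -0.9, 0.0], [0.0, 0.0, 8.4]]
[[-1.8, -1.0, 0.0], [0.0, 0.0, 9.1]]
```

View pics/t2.png

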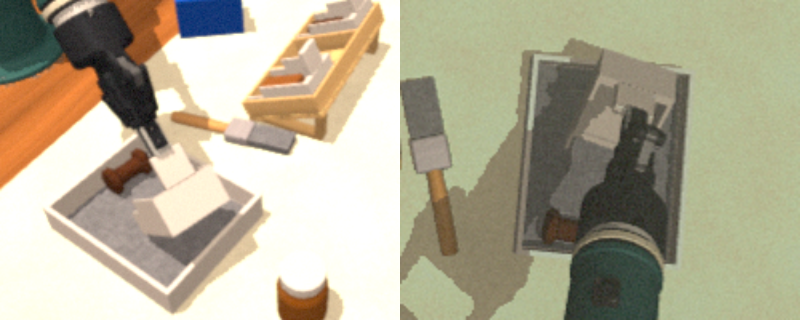

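The column has rolled out and lies near the tray's robot-side wall, left crop (128,172). Raising and levelling the empty bin.

Run:
```python
from h import *
l,y,t,Rb=binpose()
for x in rows([(l+[10,0,25],-20,42,4),(l+[20,0,95],-20,10,8)]): print(x)
```

```text
[[-0.0, 0.4, -0.0], [0.0, 0.0, -0.6]]
[[-0.1, 1.4, -0.2], [0.0, 0.0, -2.0]]
[[-0.2, 2.4, -0.3], [0.0, 0.0, -3.3]]
[[-0.3, 2.8, -0.3], [0.0, 0.0, -3.9]]
[[-0.2, 3.1, -0.3], [0.0, 0.0, -5.3]]
[[0.1, 4.0, -0.4], [0.0, 0.0, -8.9]]
[[0.6, 5.2, -0.4], [0.0, 0.0, -14.0]]
[[1.1, 6.4, -0.5], [0.0, 0.0, -19.9]]
[[1.6, 7.5, -0.6], [0.0, 0.0, -25.8]]
[[2.1, 8.4, -0.6], [0.0, 0.0, -30.9]]
[[2.4, 8.9, -0.6], [0.0, 0.0, -34.5]]
[[2.5, 9.1, -0.7], [0.0, 0.0, -35.9]]
```

>>> send_rows:
  plan:
    - [[0,0.4,0],[0,0,-0.6]]
    - [[-0.1,1.4,-0.2],[0,0,-2]]
    - [[-0.2,2.4,-0.3],[0,0,-3.3]]
    - [[-0.3,2.8,-0.3],[0,0,-3.9]]
    - [[-0.2,3.1,-0.3],[0,0,-5.3]]
    - [[0.1,4,-0.4],[0,0,-8.9]]
    - [[0.6,5.2,-0.4],[0,0,-14]]
    - [[1.1,6.4,-0.5],[0,0,-19.9]]
    - [[1.6,7.5,-0.6],[0,0,-25.8]]
    - [[2.1,8.4,-0.6],[0,0,-30.9]]
    - [[2.4,8.9,-0.6],[0,0,-34.5]]
    - [[2.5,9.1,-0.7],[0,0,-35.9]]

```text
clock: 15.6
eef_pos: [627.6, -226.1, 190.3]
ee_rot: [0.612, 0.354, -0.542, 0.455]
wrist_force: [1.0, 0.1, -2.5]
grip_width: 5.3
```

>>> send_rows:
  plan:
    - [[0,0,0],[0,0,0]]
    - [[0,0,0],[0,0,0]]

```text
clock: 15.85
eef_pos: [625.6, -225.2, 189.8]
ee_rot: [0.612, 0.354, -0.542, 0.455]
wrist_force: [0.2, 0.2, -1.8]
grip_width: 5.2
```

Run:
```python
from h import *
l,y,t,Rb=binpose(); print("lip now",l,y,t,sense()["grip_width"],sense()["q"],sense()["clock"])
yaw=-35; o=np.array([490,-405,120]); L=o+binrot(yaw,0).apply([-60,0,0]); print(L)
for x in rows([(L,yaw,0,12)]): print(x)
```

```text
lip now [ 527.7894875  -189.69993384  117.41972976] -19.97192142537866 9.962696849761498 5.156830045631535 [-0.3863943   0.13198276  1.78918177  0.00684779  1.04665542 -0.04067577] 15.85
[ 440.85087734 -370.58541382  120.        ]
[[0.0, -0.0, 0.4], [0.3, -0.0, -0.2]]
[[0.1, -0.1, 1.7], [1.1, -0.2, -0.7]]
[[0.2, -0.2, 3.6], [2.3, -0.3, -1.6]]
[[0.4, -0.3, 5.9], [3.9, -0.6, -2.6]]
[[0.5, -0.4, 8.6], [5.6, -0.8, -3.7]]
[[0.7, -0.6, 11.4], [7.5, -0.9, -5.0]]
[[0.9, -0.8, 14.3], [9.3, -1.1, -6.2]]
[[1.0, -1.0, 17.0], [11.1, -1.2, -7.4]]
[[1.2, -1.2, 19.3], [12.6, -1.2, -8.4]]
[[1.3, -1.4, 21.2], [13.9, -1.3, -9.2]]
[[1.4, -1.5, 22.5], [14.7, -1.3, -9.7]]
[[1.4, -1.6, 23.0], [15.0, -1.3, -9.9]]
```

>>> send_rows:
  plan:
    - [[0,0,0.4],[0.3,0,-0.2]]
    - [[0.1,-0.1,1.7],[1.1,-0.2,-0.7]]
    - [[0.2,-0.2,3.6],[2.3,-0.3,-1.6]]
    - [[0.4,-0.3,5.9],[3.9,-0.6,-2.6]]
    - [[0.5,-0.4,8.6],[5.6,-0.8,-3.7]]
    - [[0.7,-0.6,11.4],[7.5,-0.9,-5]]
    - [[0.9,-0.8,14.3],[9.3,-1.1,-6.2]]
    - [[1,-1,17],[11.1,-1.2,-7.4]]
    - [[1.2,-1.2,19.3],[12.6,-1.2,-8.4]]
    - [[1.3,-1.4,21.2],[13.9,-1.3,-9.2]]
    - [[1.4,-1.5,22.5],[14.7,-1.3,-9.7]]
    - [[1.4,-1.6,23],[15,-1.3,-9.9]]

```text
clock: 17.35
eef_pos: [535.1, -437.9, 173.9]
ee_rot: [0.628, 0.326, -0.627, 0.326]
wrist_force: [-0.2, 0.9, -2.6]
grip_width: 5.1
```

>>> send_rows:
  plan:
    - [[0,0,0],[0,0,0]]
    - [[0,0,0],[0,0,0]]
    - [[0,0,0],[0,0,0]]

```text
clock: 17.73
eef_pos: [535.8, -436.5, 174.3]
ee_rot: [0.627, 0.326, -0.627, 0.327]
wrist_force: [-0.2, 0.6, -2.1]
grip_width: 5.0
```

Run:
```python
from h import *
l,y,t,Rb=binpose(); print("lip now",l,y,t,sense()["grip_width"],sense()["wrist_force"],sense()["clock"]); print(np.round(Rb,3))
d=snapshot("scene"); e=snapshot("top")
B=[[x,yy,z] for z in(0,48) for x,yy in((-60,-40),(60,-40),(60,40),(-60,40))]
P=proj(d,l+(np.array(B)+[60,0,0])@Rb.T); print(np.round(P).tolist())
a=cv2.convertScaleAbs(d["color"][150:400,0:320],alpha=1.5); b=cv2.convertScaleAbs(e["color"][150:350,330:586],alpha=1.5)
a=cv2.resize(a,(400,312)); [cv2.circle(a,tuple(np.int32((p-[0,150])*1.25)),2,(0,0,255),-1) for p in P[:4]]
cv2.imwrite("pics/p1.png",np.hstack([a,cv2.resize(b,(400,312))]))
L=np.r_[l[:2],12]
for x in rows([(L,-35,0,9)]): print(x)
```

```text
lip now [ 441.63055293 -370.68102258  120.88758227] -34.96105211885697 0.07649285620446283 5.001930124171392 [-0.16241378  0.5734584  -2.06487036] 17.725
[[ 0.82   0.573 -0.001]
 [-0.573  0.82   0.001]
 [ 0.001 -0.     1.   ]]
[[105.0, 313.0], [113.0, 379.0], [170.0, 354.0], [155.0, 294.0], [93.0, 296.0], [100.0, 363.0], [161.0, 338.0], [147.0, 277.0]]
[[0.4, -0.0, 0.0], [0.0, 0.0, -0.0]]
[[1.4, -0.0, -0.0], [0.0, 0.0, -0.0]]
[[2.8, -0.0, -0.0], [0.0, 0.0, -0.0]]
[[4.6, -0.0, -0.0], [0.0, 0.0, -0.0]]
[[6.4, -0.0, -0.0], [0.0, 0.0, -0.0]]
[[8.1, -0.0, -0.0], [0.0, 0.0, -0.1]]
[[9.5, -0.0, -0.0], [0.0, 0.0, -0.1]]
[[10.5, -0.0, -0.0], [0.0, 0.0, -0.1]]
[[10.9, -0.0, -0.0], [0.0, 0.0, -0.1]]
```

View pics/p1.png

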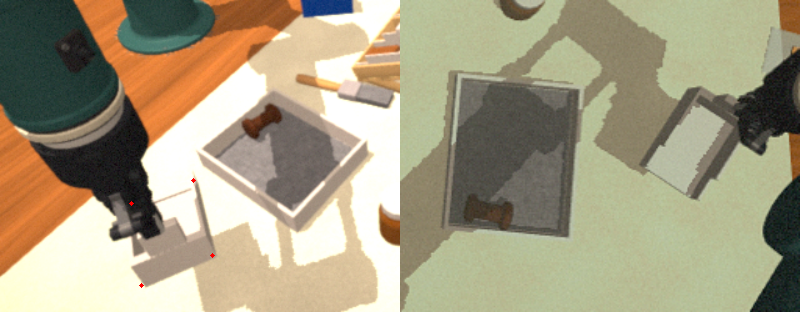

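The predicted underside corners sit on the bin, the bin is level and clear of the tray, and the column is at rest in the tray. Lowering.

>>> send_rows:
  plan:
    - [[0.4,0,0],[0,0,0]]
    - [[1.4,0,0],[0,0,0]]
    - [[2.8,0,0],[0,0,0]]
    - [[4.6,0,0],[0,0,0]]
    - [[6.4,0,0],[0,0,0]]
    - [[8.1,0,0],[0,0,0]]
    - [[9.5,0,0],[0,0,0]]
    - [[10.5,0,0],[0,0,0]]
    - [[10.9,0,0],[0,0,0]]
    - [[10.9,0,0],[0,0,0]]
    - [[10.9,0,0],[0,0,0]]

```text
clock: 19.2
eef_pos: [536.1, -437.8, 66.0]
ee_rot: [0.628, 0.326, -0.627, 0.327]
wrist_force: [-0.2, 0.6, -2.4]
grip_width: 5.1
```

>>> send_rows:
  plan:
    - [[0.2,0,0],[0,0,0]]
    - [[0.4,0,0],[0,0,0]]
    - [[0.6,0,0],[0,0,0]]
    - [[0.8,0,0],[0,0,0]]
    - [[0.9,0,0],[0,0,0]]
    - [[0.9,0,0],[0,0,0]]
    - [[0.9,0,0],[0,0,0]]

```text
clock: 20.08
eef_pos: [535.6, -437.4, 56.2]
ee_rot: [0.627, 0.326, -0.627, 0.327]
wrist_force: [0.2, -0.2, -2.4]
grip_width: 5.1
```

>>> send_rows:
  plan:
    - [[0.1,0,0],[0,0,0]]
    - [[0.1,0,0],[0,0,0]]
    - [[0.2,0,0],[0,0,0]]
    - [[0.2,0,0],[0,0,0]]

```text
clock: 20.58
eef_pos: [535.8, -437.5, 54.6]
ee_rot: [0.627, 0.326, -0.627, 0.327]
wrist_force: [0.6, -0.1, 0.9]
grip_width: 5.1
```

>>> send_rows:
  plan:
    - [[0.1,0,0],[0,0,0]]
    - [[0.1,0,0],[0,0,0]]
    - [[0.1,0,0],[0,0,0]]

```text
clock: 20.95
eef_pos: [536.1, -437.7, 54.6]
ee_rot: [0.628, 0.326, -0.627, 0.327]
wrist_force: [-0.8, 0.6, 6.4]
grip_width: 5.0
```

Contact: the wrist force rose from −2.4 N to +6.4 N. Easing off 1 mm, then opening.

>>> send_rows:
  plan:
    - [[-0.1,0,0],[0,0,0]]
    - [[-0.1,0,0],[0,0,0]]

```text
clock: 21.2
eef_pos: [535.8, -437.5, 54.6]
ee_rot: [0.627, 0.326, -0.627, 0.327]
wrist_force: [0.3, 0.2, 3.4]
grip_width: 5.5
```

>>> send_rows:
  plan:
    - [[0,0,0],[0,0,0]]
    - [[0,0,0],[0,0,0]]
    - [[0,0,0],[0,0,0]]
    - [[0,0,0],[0,0,0]]
    - [[0,0,0],[0,0,0]]
    - [[0,0,0],[0,0,0]]
  gripper: -0.2

```text
clock: 21.95
eef_pos: [535.6, -437.3, 54.1]
ee_rot: [0.627, 0.326, -0.627, 0.327]
wrist_force: [-0.5, 0.7, 0.4]
grip_width: 51.7
```

>>> send_rows:
  plan:
    - [[-0.5,0,0],[0,0,0]]
    - [[-1.5,0,0],[0,0,0]]
    - [[-3,0,0],[0,0,0]]
    - [[-5,0,0],[0,0,0]]
    - [[-7,0,0],[0,0,0]]
    - [[-9,0,0],[0,0,0]]
    - [[-11,0,0],[0,0,0]]
    - [[-13,0,0],[0,0,0]]
    - [[-15,0,0],[0,0,0]]
    - [[-16,0,0],[0,0,0]]
    - [[-16,0,0],[0,0,0]]
    - [[-16,0,0],[0,0,0]]

```text
clock: 23.45
eef_pos: [535.0, -436.8, 213.0]
ee_rot: [-0.627, -0.327, 0.627, -0.326]
wrist_force: [0.6, 0.6, -0.8]
grip_width: 51.0
```

Run:
```python
from h import *
d=snapshot("scene"); e=snapshot("top"); print(sense()["clock"],sense()["grip_width"])
a=cv2.convertScaleAbs(d["color"][90:400,0:400],alpha=1.5); b=cv2.convertScaleAbs(e["color"][150:350,150:556],alpha=1.5)
b=cv2.resize(b,(400,197)); b=np.vstack([b,np.zeros((310-197,400,3),np.uint8)])
cv2.imwrite("pics/f1.png",np.hstack([a,b]))
```

```text
23.55 51.16941403393512
```

View pics/f1.png

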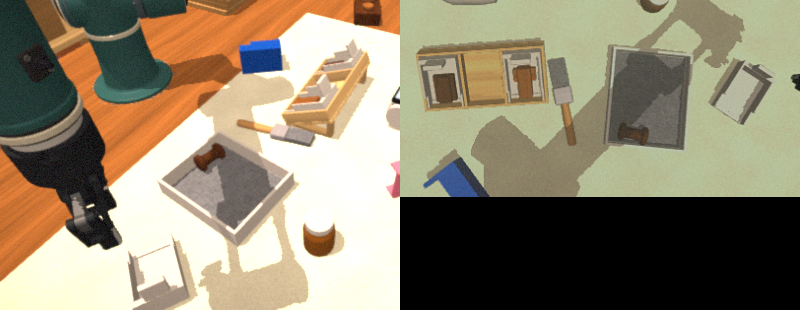

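The bin stands upright on the table clear of the tray, and the column lies in the tray at right crop (632,135). The other two bins, brush, jar and look-alikes are where they were. Handing in.

```bash
python3 -c "
from workcell import *
print(job_done(), sense()['clock'])"
```

```text
the job is handed in; nothing more can be done
the job is handed in; nothing more can be done
```

The job is done and handed in, at about 23.6 s of the 54 s allowed. I gripped the middle bin by its tab and lifted it out along its own slope with the column inside. I then tipped it to about 46° with the lip about 18 mm above the tray floor, and the column rolled out. The empty bin now stands at about (490, −405) mm, to the right of the tray.

**What the last checks showed:**
- **Column:** it lies in the tray near the robot-side wall, clear of the bin. The gripper stayed at the tab end throughout.
- **Bin:** it was within 0.1° of level just before it was set down. It looks upright in the last picture and is clear of the tray and organiser. The wrist force showed it touching the table before release.
- **Everything else:** the other two bins, brush and jar look unmoved. The analyser is almost outside the last picture, but the arm's path never passed near it. I judged all of this by eye and did not measure it.

**One reading disagreed:** the gripper opening read 5 to 7 mm on the 10 mm tab. I put this down to soft pads. The pictures showed no slip, and the bin's projected corners matched the picture before I set it down.

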